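# Put the bench things back into their own trays

### The job

Put the four loose things on the bench back where they live: the bottle of dye, the roll of tape, the timer and the box of sealing film each go into the low fixed tray whose recess has the shape and size of that thing, sitting flat on the tray's floor inside the rim. Keep the bottle upright all the while, and leave the beaker and the marker where they are.

Things in the scene. Friction and masses are not known exactly. Their poses are not given: they have to be found in the camera images.
- bottle: Small round dye bottle with a blue screw cap, standing, 42 mm in diameter, 77 mm high. Straight body up to 45 mm, neck above it, cap 29 mm wide from 55 mm up. Grip the body (38 to 42 mm). Origin on the axis at the underside, which is 2 mm below the surface it stands on (its real foot is at +2 mm); z up. 0.055 kg.
- tape: Roll of beige tape lying flat, 67 mm outside diameter, 19 mm high, hole about 27 mm. Origin: centre of the underside; z up. 0.035 kg.
- lab_timer: White, almost square timer lying flat, 62 mm along its x, 64 mm along its y, 19 mm high over the buttons (the sides can be gripped up to 16 mm). Origin: centre of the underside; z up. 0.06 kg.
- film: Closed box of sealing film (white and green carton) lying flat, 60 mm along its x, 115 mm along its y, 60 mm high. Grip across the 60 mm. Origin: centre of the underside; z up. 0.15 kg.
- bottle_tray: Small round tray for the bottle: recess 58 mm in diameter, 68 mm over the rim. Fixed to the bench, dark floor 3 mm thick, grey rim 5 mm wide that rises 5 mm above the floor (top at 8 mm). Origin: centre of the underside, z up.
- tape_tray: Larger round tray for the tape roll: recess 83 mm in diameter, 93 mm over the rim. Fixed to the bench, dark floor 3 mm thick, grey rim 5 mm wide that rises 5 mm above the floor (top at 8 mm). Origin: centre of the underside, z up.
- timer_tray: Nearly square tray for the timer: recess 78 mm along its x, 80 mm along its y, 88 x 90 mm over the rim. The timer may lie in it any quarter turn round. Fixed to the bench, dark floor 3 mm thick, grey rim 5 mm wide that rises 5 mm above the floor (top at 8 mm). Origin: centre of the underside, z up.
- film_tray: Oblong tray for the film box: recess 76 mm along its x, 131 mm along its y, 86 x 141 mm over the rim. The box may lie in it either way round. Fixed to the bench, dark floor 3 mm thick, grey rim 5 mm wide that rises 5 mm above the floor (top at 8 mm). Origin: centre of the underside, z up.
- glass_beaker: Bystander: glass beaker, 53 mm in diameter, 69 mm high, loose, standing behind the trays. Origin: centre of the underside.
- blue_marker: Bystander: white and blue marker, 138 mm long along its y, 15 mm thick, loose, lying at the robot's side of the work. Origin: under its middle.
Things that resemble listed ones, but are neither listed nor needed, are in the scene too. Leave any green look-alike of the bottle alone. What is shaped like the bottle_tray but green is not meant.

How it is judged:
At the end, for the whole second after the job is handed in: Each thing rests flat (tilt under 0.05 rad) on the floor of its own tray, inside the rim: bottle and tape centred within 10 mm, timer and film box within 12 mm, undersides at floor height within 2 mm, at rest (horizontal distance between bottle and bottle_tray below 0.01 m and z of bottle in the frame of bottle_tray between -0.002 and 0.003 m and angle between each of bottle, tape, lab_timer, film's own z axis and vertical below 0.05 rad and linear speed of each of bottle, tape, lab_timer, film below 0.02 m/s and horizontal distance between tape and tape_tray below 0.01 m and z of tape in the frame of tape_tray between -0.002 and 0.005 m and horizontal distance between lab_timer and timer_tray below 0.012 m and z of lab_timer in the frame of timer_tray between -0.002 and 0.005 m and horizontal distance between film and film_tray below 0.012 m and z of film in the frame of film_tray between -0.002 and 0.005 m); the robot touches nothing.
It fails at once if the bottle is tipped more than 0.5 rad (angle between bottle's own z axis and vertical above 0.5 rad).
It fails at once if the beaker is moved more than 25 mm (distance of glass_beaker from where it was at the start of the episode above 0.025 m).
It fails at once if the marker is moved more than 25 mm (distance of blue_marker from where it was at the start of the episode above 0.025 m).
It also fails if it takes over 115 s, if anything falls off the work surface, if the arm or the gripper's body presses on something with over 40 N, if the wrist force passes 120 N, or if a joint passes its speed limit or range.

### The arm

A 6-joint arm with a two-finger parallel gripper is mounted at the origin on a cart in front of the work surface, level with it; the furniture and walls round the work are solid. World frame = base frame: x ahead of the robot, y to its left, z up, the work surface at z = 0. Lengths are in m, angles in rad, forces in N, time in s.
With the tool pointing down it reaches from about 0.15 to 0.775 m from the base axis. Payload 6.1 kg.
Tool frame: the origin (TCP) lies on the centre line of the jaws, within the pads' length; the fingertips stand 17 mm ahead of it and the grasp point (between the pads) lies 2 mm behind it; z points along the fingers, y is the line along which they close (so a half turn about z gives the same grasp; the last joint's range is limited). The gripper opens to 85 mm and grips with 20 to 120 N. Pads are 22 mm wide; open, the fingers measure 114 mm over their backs; the gripper's body (76 mm by 85 mm) begins 54 mm behind the grasp point. The pads swing forward as they close: fully open they stand 13 mm farther back than shut.
Start: joints at [-1.256, 0.126, -0.04, 1.405, 0, 1.571], TCP at [0.163, -0.499, 0.215] pointing down, gripper open.
Joint ranges: [-2.72, 2.72], [-0.95, 1.95], [-1.27, 1.35], [-1.78, 2.02], [-1.46, 1.47], [-3.14, 3.14]. Speed limits (rad/s): [2.39, 2.39, 3.01, 3.14, 3.14, 3.14].

### API

Orientations are given as a unit quaternion [x, y, z, w].
In Python, from bench import env gives the robot as it stands. The module is installed in compiled form; this text tells all that it offers.
- The arm moves only by the tool servo_tool, never from a script. Its argument "motion" is a list that holds one entry, the list of rows, each a list of 7 numbers: the finger opening in mm, from 0 to 85.4, then the shift along the world's x, y, z in units of 10 cm (1.0 is 10 cm), then the turn, a rotation vector about the world's x, y, z in units of 360 degrees (1.0 is 360 degrees). In form: [[[grip, dx, dy, dz, wx, wy, wz], ...]]. A call has 1 to 8 rows; each row is the pose to reach, as a shift and turn from the pose commanded when the call began, turning the shorter way round; what a row does not reach only later rows make up. A row lasts 1/12 s, in which the tool goes at most 41.7 mm and 7.16 degrees, less where a joint would pass 70% of its speed; a pose out of reach is approached as far as the arm can. A call with a number of a shift or a turn outside -1 to 1 is refused whole. A call with a gripper value outside its range is refused whole. The fingers move at their own pace and stop on an object; the grip force is fixed at half the most. Time passes only in rows, so rows that repeat a pose let the fingers close. It gives the time, the measured TCP pose, the force, the opening and the grip force at its end, in the units of the state.
- env.get_state(): the state, without advancing time (a new reading comes with each control period).
- env.camera(name): name is "scene" or "top"; returns (picture, depth): 400x640x3 uint8, red, green, blue; 400x640 float32, m along the optical axis (not along the pixel's ray), 0 where there is no reading.
- env.get_calibration(name): a dict with "mtx" (3x3 intrinsics, pixels), "world_from_camera" (4x4, takes a point from camera to world coordinates). Camera axes: x right, y up, looking along -z (the intrinsics and any distortion apply to the point x, -y, -z); pixel columns grow to the right and rows downward; lengths in m; the calibration is good to about 2 mm. A picture is of the moment at which its call begins. get_calibration takes no time and is no camera call.
- env.close_job(): hands the job in; it is judged then, once.
The state is a dict: "time_s": time; "joints": joint angles; "qvel": joint speeds; "effort": joint torques, N m; "position": TCP position; "eef_rot": TCP orientation; "force": force on the tool from outside, world axes, zero at the start; "moment": the same for the moment, N m; "width": opening from 0.0 (shut) to 1.0 (fully open); "grip_force": force on a finger pad.
Only numpy, scipy, OpenCV 4.12 (cv2) and the standard library are available. Lean on these libraries where they do the work, as an engineer would, in place of code of your own. Each camera call takes 0.05 s, during which the arm holds its last target. There are 200 camera calls.

## Working session

There is one attempt and no reset: what is moved stays moved. The work goes in short steps, Python scripts to look and compute and a tool call to move; the robot and the scene stay as the last step left them, time stands still between calls to the robot, and variables do not carry over. Pictures are saved under pics/ and viewed, at most 17 in all, crops included, and the job is handed in when it is done.

Besides the shell and the picture viewer there is one more tool, called after "Emit:" as a command line: name --argument value ..., lists and objects as JSON in quotes. servo_tool: Moves the arm, as the interface text tells. Shifts and turns lie within -1 to 1; 1 stands for 10 cm of shift or 360 degrees of turn. Its arguments: {"type":"object","properties":{"motion":{"type":"array","items":{"type":"array","items":{"type":"array","items":{"type":"number"}}}}},"required":["motion"]}

```bash
mkdir -p pics
cat > h.py <<'E'
import numpy as np, cv2
from bench import env
def cloud(name):
    im,d=env.camera(name); c=env.get_calibration(name); K=np.array(c["mtx"]); T=np.array(c["world_from_camera"])
    v,u=np.mgrid[:400,:640]
    P=np.stack([(u-K[0,2])/K[0,0]*d,-(v-K[1,2])/K[1,1]*d,-d],-1)@T[:3,:3].T+T[:3,3]
    P[d==0]=np.nan
    return im,d,P
E
python3 - <<'E'
from h import *
for n in("top","scene"):
    im,d,P=cloud(n); cv2.imwrite(f"pics/{n}0.png",cv2.cvtColor(im,cv2.COLOR_RGB2BGR)); np.savez(f"{n}0.npz",im=im,d=d,P=P)
    c=env.get_calibration(n); print(n,c)
print(env.get_state())
E
```

```text
top {'mtx': array([[503.89771554,   0.        , 324.15020152],
       [  0.        , 503.89771554, 198.58568231],
       [  0.        ,   0.        ,   1.        ]]), 'world_from_camera': array([[ 0.013928  ,  0.99795493, -0.06238561,  0.45604233],
       [-0.99982992,  0.01314551, -0.01293576,  0.04778535],
       [-0.01208922,  0.06255517,  0.99796829,  1.36610107],
       [ 0.        ,  0.        ,  0.        ,  1.        ]])}
scene {'mtx': array([[459.02430827,   0.        , 322.5615491 ],
       [  0.        , 459.02430827, 200.91544198],
       [  0.        ,   0.        ,   1.        ]]), 'world_from_camera': array([[-0.77338403,  0.43992234, -0.45644876, -0.15161913],
       [-0.63386371, -0.54763647,  0.54617863,  0.88011149],
       [-0.0096918 ,  0.71173213,  0.70238411,  1.08299965],
       [ 0.        ,  0.        ,  0.        ,  1.        ]])}
{'time_s': 0.1, 'joints': array([-1.25600278e+00,  1.26345541e-01, -4.05028911e-02,  1.40538696e+00,
        1.77226585e-05,  1.57083855e+00]), 'qvel': array([ 0.00298417, -0.00177587,  0.00156314,  0.00032831,  0.00054649,
       -0.00090863]), 'effort': array([-6.58876797e-04, -4.36901021e+01,  3.53609169e+01,  1.35912001e-02,
        5.48804837e-05,  1.82077287e-08]), 'position': array([ 0.16243755, -0.49883669,  0.21469467]), 'eef_rot': array([ 9.87641734e-01,  1.56726794e-01, -1.04048655e-04, -7.12027136e-04]), 'force': array([ 0.40622985, -0.14617888,  0.40041472]), 'moment': array([-0.01026194, -0.0212024 , -0.00100148]), 'grip_force': 0.0, 'width': 0.9985010054161442}
```

View pics/top0.png

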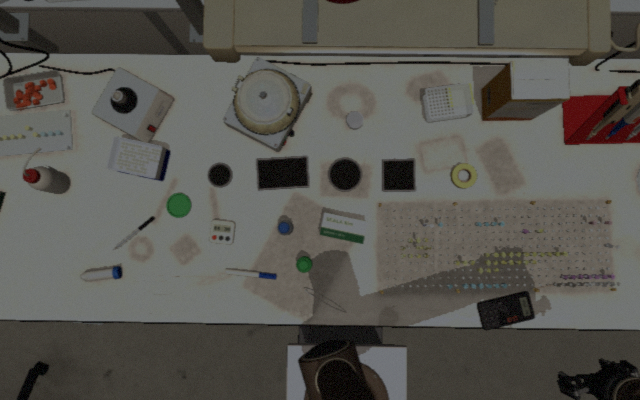

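View pics/scene0.png

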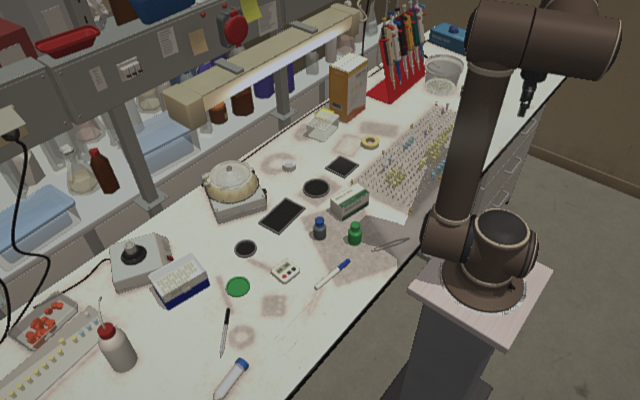

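The top view shows the trays: bottle (220,175), film (283,173), tape (345,174) and timer (398,175). The loose things are tape (463,176), timer (222,232), blue bottle (285,227), film box (342,225). Marker is at (250,272), green look-alike at (304,264), beaker about (353,118).

Run:
```python
from h import *
z=np.load("top0.npz"); im,P=z["im"],z["P"]
c=cv2.resize(im[140:290,200:400],None,fx=4,fy=4,interpolation=cv2.INTER_CUBIC)
c=np.clip(c*1.6,0,255).astype(np.uint8); cv2.imwrite("pics/topc.png",cv2.cvtColor(c,cv2.COLOR_RGB2BGR))
# heights
Z=P[...,2]
print("bench z",np.nanmedian(Z[190:205,240:330]))
def blob(m,name):
    n,l,s,ce=cv2.connectedComponentsWithStats(m.astype(np.uint8))
    for i in range(1,n):
        if s[i,4]>60:
            q=l==i; p=P[q]; r=cv2.minAreaRect(p[:,:2].astype(np.float32)*1000)
            print(name,ce[i].round(1),s[i,4],"mean",np.nanmean(p,0).round(4),"rect",np.round(r[0],1),np.round(r[1],1),round(r[2],1),"zmax",round(float(np.nanmax(p[:,2])),3))
roi=np.zeros_like(Z,bool); roi[100:305,200:490]=1
blob(roi&(im.max(-1)<45)&(np.arange(400)[:,None]<200),"dark")
roi[:, 376:]=0; roi[150:195,445:480]=1
blob(roi&(Z>0.010)&(Z<0.09),"high")
```

```text
bench z 0.0016890331413478288
dark [485.7 107.2] 85 mean [ 0.7886 -0.3617  0.0372] rect [ 788.  -361.8] [ 3.5 50.2] 89.9 zmax 0.067
dark [282.1 172.5] 1359 mean [0.6108 0.1808 0.0047] rect [nan nan] [0. 0.] 0.0 zmax 0.015
dark [344.6 174.2] 721 mean [0.6083 0.0107 0.005 ] rect [612.9  11.7] [71.4 79.8] 31.6 zmax 0.015
dark [398.3 175. ] 856 mean [ 0.6078 -0.1346  0.0047] rect [ 607.4 -134.2] [78.7 80.6] 2.7 zmax 0.014
dark [219.2 174.7] 349 mean [0.6024 0.3519 0.005 ] rect [601.5 352. ] [54.7 55.4] 89.3 zmax 0.014
high [265.1 127. ] 1467 mean [0.7236 0.222  0.0618] rect [768.4 222.5] [184.7 165.8] 65.5 zmax 0.09
high [354.9 119.8] 252 mean [ 0.7538 -0.0146  0.0232] rect [754.6 -15. ] [46.8 43.3] 0.6 zmax 0.031
high [464.  175.3] 406 mean [ 0.6077 -0.308   0.02  ] rect [ 608.4 -308.2] [65.5 65.3] 4.1 zmax 0.028
high [343.6 227.7] 1037 mean [0.4629 0.0135 0.0619] rect [462.8  13.6] [115.   60.3] 78.6 zmax 0.07
high [222.1 231.6] 545 mean [0.4482 0.3372 0.018 ] rect [448.3 338.2] [65.  61.6] 86.0 zmax 0.027
high [285.1 227.2] 213 mean [0.462  0.1649 0.0597] rect [461.5 167. ] [39.5 41.1] 1.2 zmax 0.08
high [304.1 263.8] 219 mean [0.3685 0.1142 0.0589] rect [367.1 115.1] [40.5 40.1] 46.6 zmax 0.081
high [250.5 273.5] 272 mean [0.3377 0.2588 0.0157] rect [337.4 259. ] [139.   14.8] 84.7 zmax 0.024
```

View pics/topc.png

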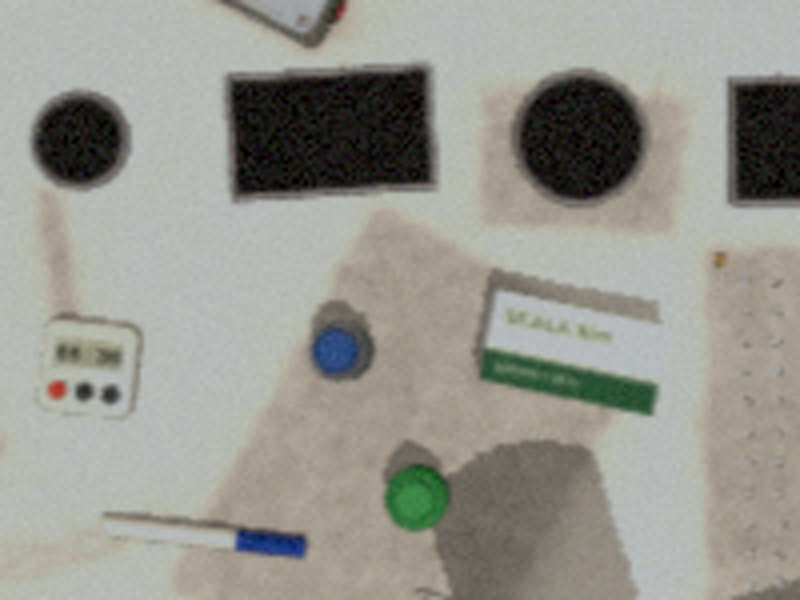

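The crop shows film tray corners at about (226,73), (430,65), (437,187) and (233,202). The film box is tilted about 10° clockwise, the timer about 5° clockwise. I'll refine these with ray–plane projection and measure the fingertip positions.

```bash
cat >> h.py <<'E'
def rayplane(name,uv,z):
    c=env.get_calibration(name); K=np.array(c["mtx"]); T=np.array(c["world_from_camera"])
    uv=np.atleast_2d(uv).astype(float)
    r=np.c_[(uv[:,0]-K[0,2])/K[0,0],-(uv[:,1]-K[1,2])/K[1,1],-np.ones(len(uv))]@T[:3,:3].T
    return (T[:3,3]+r*((z-T[2,3])/r[:,2])[:,None])[:,:2]
def rect(name,m,z,x0=0,y0=0):
    cs,_=cv2.findContours(m.astype(np.uint8),cv2.RETR_EXTERNAL,cv2.CHAIN_APPROX_NONE)
    c=max(cs,key=cv2.contourArea); M=cv2.moments(m.astype(np.uint8),True)
    w=rayplane(name,c[:,0]+[x0,y0],z)
    r=cv2.minAreaRect((w*1000).astype(np.float32)); 
    return rayplane(name,[M["m10"]/M["m00"]+x0,M["m01"]/M["m00"]+y0],z)[0].round(4),np.round(r[0],1),np.round(r[1],1),round(r[2],1),int(M["m00"])
E
python3 - <<'E'
from h import *
z=np.load("top0.npz"); im,P=z["im"],z["P"]
g=cv2.GaussianBlur(im.max(-1),(3,3),0); Zm=cv2.medianBlur(np.nan_to_num(P[...,2]).astype(np.float32),3)
def win(u,v,s,cond,zz,name):
    u0,v0=u-s,v-s; m=cond[v0:v+s,u0:u+s]
    n,l,st,_=cv2.connectedComponentsWithStats(m.astype(np.uint8)); m=l==1+np.argmax(st[1:,4])
    print(name,*rect("top",m,zz,u0,v0))
D=g<60
for n,u,v,s in(("bottle_tray",219,175,18),("film_tray",283,173,32),("tape_tray",345,174,22),("timer_tray",398,175,22)): win(u,v,s,D,.0047,n)
for n,u,v,s,lo,zz in(("bottle",285,227,18,.02,.04),("bottlecap",285,227,18,.065,.077),("tape",463,176,20,.012,.0207),("timer",222,232,20,.011,.018),("film",343,227,30,.045,.0617)): win(u,v,s,Zm>lo,zz,n)
z=np.load("scene0.npz"); P=z["P"]
for zn in("top","scene"):
    P=np.load(zn+"0.npz")["P"]
    q=P[(abs(P[...,0]-.163)<.09)&(abs(P[...,1]+.499)<.09)&(P[...,2]>.1)&(P[...,2]<.32)]
    print(zn,len(q), q.min(0) if len(q) else 0, np.sort(q[:,2])[:30:3] if len(q) else 0)
E
```

```text
bottle_tray [0.6027 0.3514] [603.1 351.2] [57.7 57.3] 1.5 393
film_tray [0.6102 0.1806] [610.2 180.6] [ 79.5 134.8] 4.5 1442
tape_tray [0.6085 0.0111] [608.8  11.1] [82.7 82.8] 45.6 785
timer_tray [ 0.6088 -0.1343] [ 609.3 -134.9] [79.  83.8] 0.7 927
bottle [0.462 0.167] [461.4 166.9] [39.4 42.2] 0.8 210
bottlecap [0.462  0.1668] [462.5 166.1] [25.5 25.6] 0.8 97
tape [ 0.6077 -0.3079] [ 608.3 -307.9] [64.  64.8] 89.9 400
timer [0.4482 0.3374] [448.5 337.4] [61.4 64.4] 0.8 541
film [0.4628 0.0134] [462.9  13.6] [115.  60.] 78.7 1036
top 516 [ 0.12847941 -0.56689498  0.24252588] [0.24252588 0.24663249 0.24729956 0.24873749 0.24932129 0.25087688
 0.25199729 0.25222727 0.25300051 0.2536037 ]
scene 161 [ 0.12794244 -0.55080403  0.24585848] [0.24585848 0.24764508 0.24983762 0.25033761 0.2528691  0.25545432
 0.25702318 0.25787142 0.25831541 0.2585704 ]
```

Emit:
servo_tool --motion '[[[85,0.3,0.13,0,0,0,0],[85,0.6,0.26,0,0,0,0],[85,0.9,0.39,0,0,0,0]]]'

```text
time_s: 0.35
position: [0.253, -0.4597, 0.215]
eef_rot: [0.988, 0.156, -0.0, -0.0]
force: [-0.2, -0.1, -0.5]
width: 0.997
grip_force: 0.0
```

Emit:
servo_tool --motion '[[[85,0.3,0.13,0,0,0,0],[85,0.6,0.26,0,0,0,0],[85,0.9,0.39,0,0,0,0]]]'

```text
time_s: 0.6
position: [0.3437, -0.4202, 0.215]
eef_rot: [0.988, 0.157, -0.0, -0.0]
force: [-0.5, -1.3, 0.1]
width: 0.99
grip_force: 0.0
```

Emit:
servo_tool --motion '[[[85,0.3,0.13,0,0,0,0],[85,0.6,0.26,0,0,0,0],[85,0.9,0.39,0,0,0,0]]]'

```text
time_s: 0.85
position: [0.4338, -0.3811, 0.215]
eef_rot: [0.988, 0.157, -0.0, -0.0]
force: [-0.1, -0.1, 0.1]
width: 0.997
grip_force: 0.0
```

Emit:
servo_tool --motion '[[[85,0.3,0.13,0,0,0,0],[85,0.6,0.26,0,0,0,0],[85,0.9,0.39,0,0,0,0]]]'

```text
time_s: 1.1
position: [0.5238, -0.3421, 0.2149]
eef_rot: [0.988, 0.157, -0.0, -0.0]
force: [0.4, -0.3, 0.8]
width: 0.996
grip_force: 0.0
```

Emit:
servo_tool --motion '[[[85,0.3,0.13,-0.3,0,0,0],[85,0.6,0.26,-0.6,0,0,0],[85,0.85,0.35,-0.9,0,0,0],[85,0.85,0.35,-0.9,0,0,0],[85,0.85,0.35,-0.9,0,0,0]]]'

```text
time_s: 1.52
position: [0.607, -0.3064, 0.1214]
eef_rot: [0.987, 0.158, -0.003, -0.002]
force: [-0.7, 0.8, 0.1]
width: 0.997
grip_force: 0.0
```

```bash
cat >> h.py <<'E'
def shot(name,fn,box=None,s=1,gain=1.5):
    im,d,P=cloud(name); np.savez(f"{fn}.npz",im=im,P=P)
    if box: im=im[box[1]:box[3],box[0]:box[2]]
    c=np.clip(cv2.resize(im,None,fx=s,fy=s,interpolation=cv2.INTER_CUBIC)*float(gain),0,255).astype(np.uint8)
    cv2.imwrite(f"pics/{fn}.png",cv2.cvtColor(c,cv2.COLOR_RGB2BGR)); return P
E
python3 - <<'E'
from h import *
st=env.get_state(); print(st["position"],st["eef_rot"],st["joints"].round(3))
P=shot("scene","a1",(330,60,490,180),5)
E
```

```text
[ 0.60699468 -0.30636969  0.1214317 ] [ 0.98745345  0.15787502 -0.00274153 -0.00191003] [-0.467  0.441  0.172  1.309 -0.     2.357]
```

View pics/a1.png

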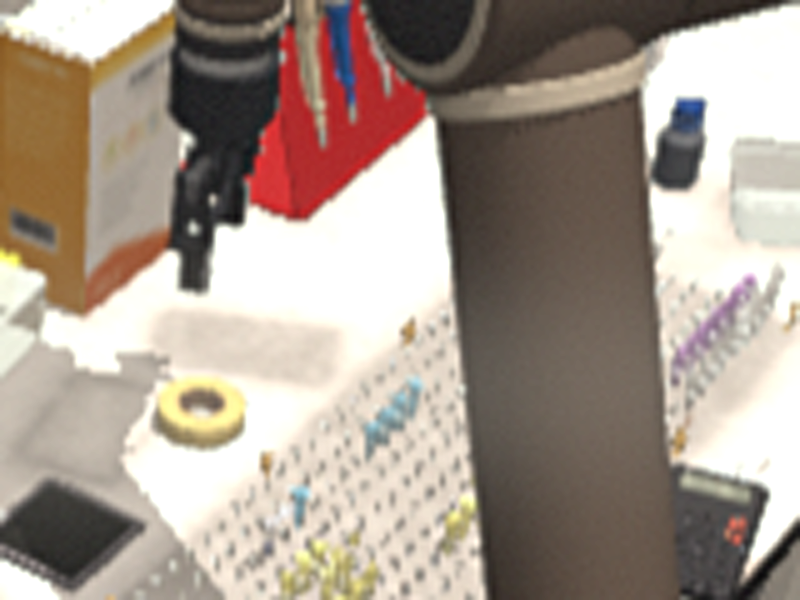

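The gripper hovers above the tape roll (crop (200,412)). The near finger's tip is at crop (193,288), which is pixel (368.6,117.6).

Run:
```python
from h import *
st=env.get_state(); print(st["position"],st["eef_rot"])
z=np.load("a1.npz"); P=z["P"]
for v in range(108,121): print(v,P[v,364:375:2,2].round(3))
print(P[112:118,366:371].reshape(-1,3).mean(0))
T=np.load("top0.npz")
im,d,Q=cloud("top"); c=(abs(Q[...,0]-.607)<.1)&(abs(Q[...,1]+.307)<.1)&(Q[...,2]>.09)&(Q[...,2]<.17)
q=Q[c]; print(len(q), q.min(0),q.max(0),q.mean(0))
```

```text
[ 0.60693784 -0.30755085  0.1239902 ] [ 9.87558141e-01  1.57245275e-01 -1.46803171e-03 -8.29007019e-04]
108 [0.207 0.204 0.211 0.215 0.202 0.007]
109 [0.202 0.205 0.207 0.211 0.002 0.002]
110 [0.006 0.194 0.201 0.206 0.003 0.005]
111 [0.005 0.188 0.183 0.183 0.008 0.001]
112 [0.008 0.181 0.182 0.184 0.004 0.006]
113 [0.005 0.175 0.178 0.178 0.    0.005]
114 [0.003 0.171 0.175 0.17  0.001 0.005]
115 [0.005 0.172 0.171 0.168 0.004 0.001]
116 [0.004 0.166 0.164 0.165 0.001 0.004]
117 [0.005 0.156 0.162 0.157 0.006 0.004]
118 [0.002 0.002 0.004 0.154 0.002 0.008]
119 [0.001 0.008 0.003 0.004 0.001 0.004]
120 [ 0.009  0.001  0.007  0.002  0.003 -0.   ]
[ 0.58892466 -0.25943504  0.17175652]Traceback (most recent call last):
  File "<stdin>", line 8, in <module>
    return umr_minimum(a, axis, None, out, keepdims, initial, where)
ValueError: zero-size array to reduction operation minimum which has no identity
```

Emit:
servo_tool --motion '[[[85,0.01,0,-0.3,0,0,0],[85,0.01,0,-0.6,0,0,0],[85,0.01,0,-0.8,0,0,0],[85,0.01,0,-0.8,0,0,0],[85,0.01,0,-0.8,0,0,0]]]'

```text
time_s: 2.03
position: [0.6077, -0.3091, 0.0468]
eef_rot: [0.988, 0.156, 0.0, 0.0]
force: [0.1, 0.5, -0.3]
width: 0.994
grip_force: 0.0
```

Run:
```python
from h import *
P=shot("scene","a2",(340,80,420,140),10)
st=env.get_state(); print(st["position"],st["eef_rot"],st["force"])
for v in range(112,136): print(v,P[v,362:378:2,2].round(3))
```

```text
[ 0.60870017 -0.30940855  0.04804112] [9.87739561e-01 1.56104789e-01 1.06954983e-03 8.43213941e-04] [-0.43860241 -0.13545793  0.50384351]
112 [0.006 0.186 0.186 0.182 0.178 0.174 0.165 0.162]
113 [0.009 0.182 0.179 0.185 0.183 0.168 0.163 0.115]
114 [0.007 0.179 0.178 0.183 0.18  0.162 0.16  0.114]
115 [0.006 0.175 0.178 0.18  0.184 0.156 0.159 0.107]
116 [0.003 0.173 0.168 0.174 0.175 0.149 0.153 0.104]
117 [0.008 0.169 0.167 0.171 0.174 0.094 0.148 0.1  ]
118 [0.007 0.164 0.16  0.166 0.164 0.151 0.143 0.09 ]
119 [0.001 0.159 0.161 0.162 0.162 0.145 0.138 0.09 ]
120 [0.005 0.151 0.158 0.158 0.157 0.142 0.083 0.089]
121 [0.005 0.152 0.155 0.155 0.156 0.139 0.08  0.082]
122 [ 0.004  0.152  0.129  0.154  0.145  0.011  0.005 -0.001]
123 [ 0.002  0.144  0.128  0.007  0.144  0.005 -0.001  0.004]
124 [ 0.006  0.137  0.137  0.146  0.137  0.001  0.003 -0.001]
125 [0.006 0.135 0.135 0.14  0.128 0.003 0.001 0.008]
126 [0.005 0.129 0.133 0.137 0.124 0.002 0.004 0.005]
127 [0.002 0.129 0.131 0.135 0.117 0.004 0.006 0.   ]
128 [0.008 0.003 0.114 0.129 0.112 0.005 0.008 0.007]
129 [0.004 0.005 0.112 0.11  0.108 0.002 0.005 0.003]
130 [ 0.005  0.01   0.104  0.11   0.104 -0.001  0.002  0.005]
131 [0.003 0.006 0.101 0.102 0.099 0.006 0.005 0.007]
132 [-0.     0.005  0.091  0.104  0.095  0.004  0.     0.002]
133 [0.006 0.01  0.094 0.093 0.088 0.009 0.007 0.005]
134 [0.    0.003 0.081 0.09  0.087 0.007 0.004 0.004]
135 [0.005 0.004 0.024 0.022 0.022 0.018 0.009 0.003]
```

View pics/a2.png

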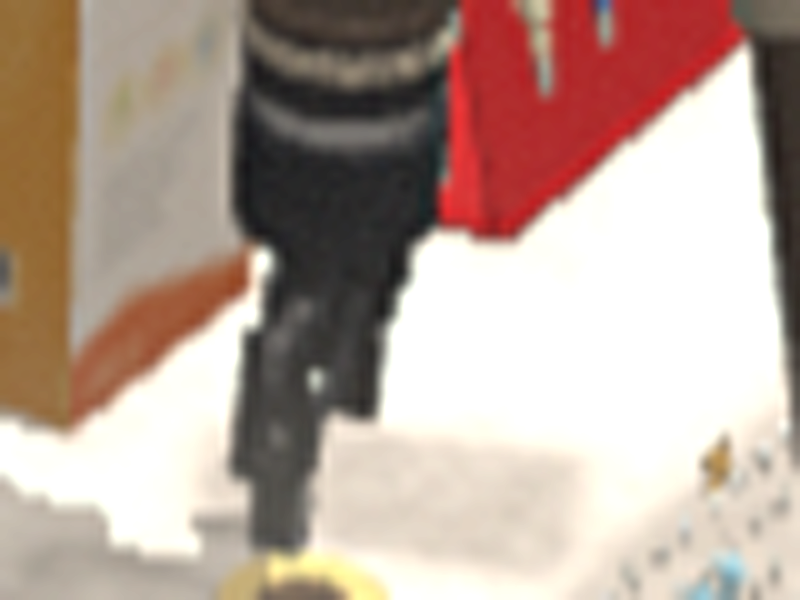

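The tips look to be about 33 mm behind the reported TCP: tip at pixel (368,134), z≈0.08, with TCP at 0.048. I'll descend carefully while watching the force.

Emit:
servo_tool --motion '[[[85,0,0.01,-0.1,0,0,0],[85,0,0.01,-0.15,0,0,0],[85,0,0.01,-0.15,0,0,0],[85,0,0.01,-0.15,0,0,0]]]'

```text
time_s: 2.42
position: [0.6085, -0.3071, 0.0305]
eef_rot: [0.988, 0.157, -0.0, -0.0]
force: [1.0, 0.2, -0.6]
width: 0.996
grip_force: 0.0
```

Emit:
servo_tool --motion '[[[85,0,0,-0.05,0,0,0],[85,0,0,-0.1,0,0,0],[85,0,0,-0.1,0,0,0],[85,0,0,-0.1,0,0,0]]]'

```text
time_s: 2.75
position: [0.6082, -0.3069, 0.0198]
eef_rot: [0.988, 0.157, -0.0, -0.0]
force: [-0.5, 1.4, -0.7]
width: 0.997
grip_force: 0.0
```

Run:
```python
from h import *
P=shot("scene","a3",(340,80,420,140),10)
st=env.get_state(); print(st["position"],st["eef_rot"],st["force"])
for v in range(124,146): print(v,P[v,362:382:2,2].round(3))
```

```text
[ 0.6083863  -0.30708142  0.02008238] [ 9.87635972e-01  1.56764450e-01 -2.42114895e-04 -1.85778605e-04] [-0.20477935  0.96118641 -0.77892132]
124 [0.004 0.143 0.14  0.141 0.003 0.125 0.068 0.065 0.005 0.004]
125 [0.002 0.132 0.135 0.136 0.12  0.119 0.062 0.063 0.004 0.006]
126 [0.002 0.13  0.131 0.134 0.116 0.115 0.06  0.067 0.002 0.01 ]
127 [0.002 0.13  0.134 0.133 0.117 0.115 0.052 0.054 0.006 0.009]
128 [0.124 0.123 0.128 0.13  0.109 0.001 0.005 0.004 0.001 0.007]
129 [0.119 0.102 0.008 0.121 0.106 0.006 0.01  0.006 0.004 0.007]
130 [0.109 0.106 0.105 0.119 0.104 0.008 0.004 0.001 0.007 0.007]
131 [0.11  0.11  0.11  0.115 0.095 0.005 0.005 0.004 0.005 0.005]
132 [0.105 0.108 0.11  0.113 0.099 0.007 0.004 0.004 0.004 0.009]
133 [0.098 0.102 0.106 0.103 0.005 0.001 0.003 0.005 0.008 0.003]
134 [0.001 0.079 0.102 0.106 0.005 0.003 0.004 0.002 0.004 0.004]
135 [-0.002  0.073  0.085  0.089  0.029  0.028  0.003    nan  0.002  0.004]
136 [0.005 0.077 0.077 0.079 0.022 0.02  0.021 0.005 0.002 0.006]
137 [0.008 0.073 0.073 0.073 0.029 0.023 0.025 0.024 0.004 0.005]
138 [0.024 0.071 0.072 0.066 0.022 0.02  0.024 0.02  0.007 0.003]
139 [0.022 0.064 0.065 0.063 0.012 0.015 0.018 0.022 0.018 0.006]
140 [0.023 0.055 0.064 0.053 0.012 0.01  0.016 0.02  0.025 0.001]
141 [0.023 0.027 0.022 0.054 0.012 0.008 0.024 0.023 0.024 0.002]
142 [ 0.02   0.021  0.022  0.022  0.001 -0.     0.023  0.024  0.019  0.003]
143 [0.019 0.023 0.024 0.02  0.027 0.02  0.023 0.025 0.018 0.006]
144 [0.015 0.02  0.023 0.026 0.028 0.021 0.023 0.022 0.016 0.004]
145 [0.005 0.021 0.017 0.018 0.025 0.018 0.024 0.016 0.015 0.002]
```

View pics/a3.png

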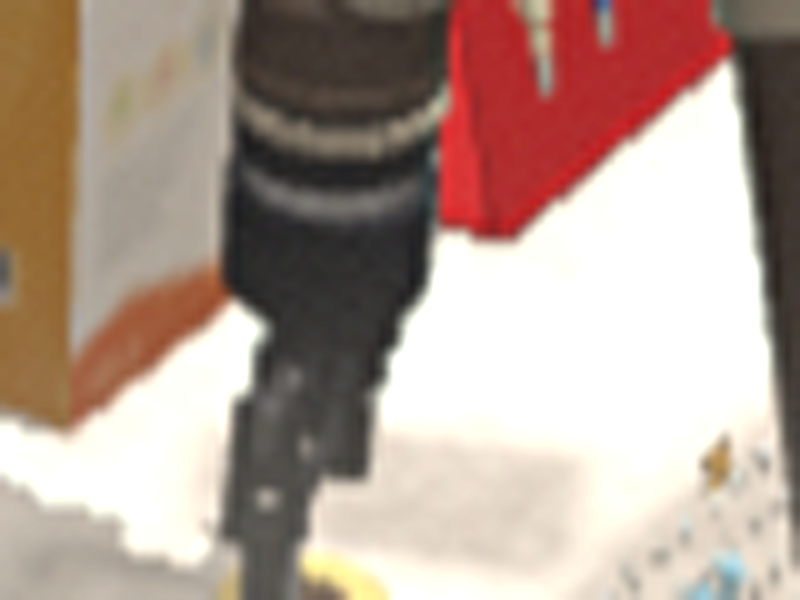

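Emit:
servo_tool --motion '[[[85,0,0,-0.05,0,0,0],[85,0,0,-0.1,0,0,0],[85,0,0,-0.15,0,0,0],[85,0,0,-0.15,0,0,0],[85,0,0,-0.15,0,0,0]]]'

```text
time_s: 3.22
position: [0.6081, -0.3069, 0.0047]
eef_rot: [0.988, 0.157, -0.0, -0.0]
force: [-1.4, -0.4, 0.8]
width: 0.993
grip_force: 0.0
```

Run:
```python
from h import *
im,d,P=cloud("scene"); np.savez("a4.npz",im=im,P=P)
st=env.get_state(); print(st["position"],st["force"])
for v in range(131,150): print(v,P[v,360:382:2,2].round(3))
```

```text
[ 0.60835937 -0.30710894  0.00509399] [ 0.67462061  0.42522233 -0.15890148]
131 [0.001 0.112 0.113 0.112 0.113 0.098 0.007 0.001 0.003 0.003 0.008]
132 [ 0.004  0.107  0.092  0.106  0.111  0.091  0.006 -0.003 -0.001  0.004
  0.003]
133 [0.004 0.105 0.089 0.087 0.107 0.09  0.006 0.002 0.005 0.    0.004]
134 [0.003 0.1   0.091 0.094 0.102 0.087 0.004 0.002 0.006 0.006 0.002]
135 [0.004 0.092 0.097 0.092 0.1   0.079 0.021 0.006 0.006 0.004 0.004]
136 [0.006 0.089 0.088 0.091 0.096 0.02  0.024 0.02  0.005 0.004 0.003]
137 [0.001 0.006 0.086 0.09  0.088 0.024 0.023 0.025 0.021 0.006 0.005]
138 [-0.002  0.026  0.068  0.07   0.066  0.018  0.025  0.024  0.022  0.005
  0.001]
139 [0.003 0.023 0.062 0.065 0.068 0.018 0.018 0.021 0.023 0.022 0.004]
140 [-0.001  0.023  0.063  0.061  0.058  0.013  0.015  0.015  0.023  0.023
  0.006]
141 [0.006 0.018 0.06  0.057 0.056 0.003 0.01  0.022 0.024 0.024 0.002]
142 [ 0.004  0.018  0.047  0.053  0.051  0.007 -0.001  0.024  0.023  0.02
  0.005]
143 [0.005 0.015 0.042 0.049 0.045 0.027 0.02  0.022 0.018 0.021 0.005]
144 [0.004 0.013 0.019 0.041 0.04  0.02  0.026 0.02  0.02  0.01  0.005]
145 [0.003 0.013 0.014 0.022 0.025 0.024 0.02  0.025 0.021 0.007 0.006]
146 [0.001 0.006 0.013 0.015 0.016 0.017 0.018 0.012 0.013 0.004 0.002]
147 [0.004 0.005 0.01  0.012 0.008 0.01  0.017 0.009 0.004 0.001 0.002]
148 [ 0.002  0.004  0.005  0.001  0.013  0.012  0.011  0.01  -0.001  0.002
  0.006]
149 [ 0.004  0.009  0.007  0.002  0.004  0.006  0.007  0.008 -0.003  0.003
  0.002]
```

Emit:
servo_tool --motion '[[[85,0,0,-0.08,0,0,0],[85,0,0,-0.16,0,0,0],[85,0,0,-0.22,0,0,0],[85,0,0,-0.22,0,0,0],[85,0,0,-0.22,0,0,0]]]'

```text
time_s: 3.68
position: [0.6079, -0.3069, -0.0176]
eef_rot: [0.988, 0.157, -0.001, -0.0]
force: [-0.3, -0.8, 0.3]
width: 1.001
grip_force: 0.0
```

Run:
```python
from h import *
P=shot("scene","a5",(340,100,420,160),10)
st=env.get_state(); print(st["position"],st["force"])
for v in range(138,152): print(v,P[v,360:380:2,2].round(3))
```

```text
[ 0.6083254  -0.30707868 -0.0169721 ] [-0.58796612  0.11066837  0.20089416]
138 [0.004 0.085 0.064 0.062 0.084 0.062 0.017 0.022 0.028 0.006]
139 [0.006 0.076 0.072 0.074 0.074 0.014 0.013 0.023 0.021 0.023]
140 [0.002 0.07  0.072 0.074 0.076 0.009 0.012 0.018 0.027 0.021]
141 [0.    0.068 0.072 0.074 0.068 0.005 0.009 0.024 0.026 0.024]
142 [ 0.008  0.02   0.066  0.073  0.07   0.007 -0.     0.02   0.019  0.02 ]
143 [0.008 0.02  0.048 0.048 0.045 0.023 0.024 0.02  0.022 0.019]
144 [0.005 0.013 0.044 0.042 0.034 0.024 0.021 0.025 0.022 0.006]
145 [0.004 0.012 0.036 0.035 0.036 0.026 0.024 0.026 0.016 0.004]
146 [-0.     0.001  0.031  0.033  0.028  0.017  0.02   0.016  0.015  0.002]
147 [0.006 0.009 0.028 0.026 0.028 0.016 0.018 0.007 0.008 0.008]
148 [0.005 0.001 0.019 0.023 0.022 0.009 0.011 0.012 0.002 0.004]
149 [0.002 0.006 0.006 0.012   nan 0.004 0.007 0.005 0.001 0.005]
150 [0.004 0.008 0.005 0.002 0.007 0.005 0.001 0.006 0.007 0.006]
151 [ 0.001  0.006  0.002 -0.004  0.004  0.006  0.001  0.007  0.005  0.01 ]
```

View pics/a5.png

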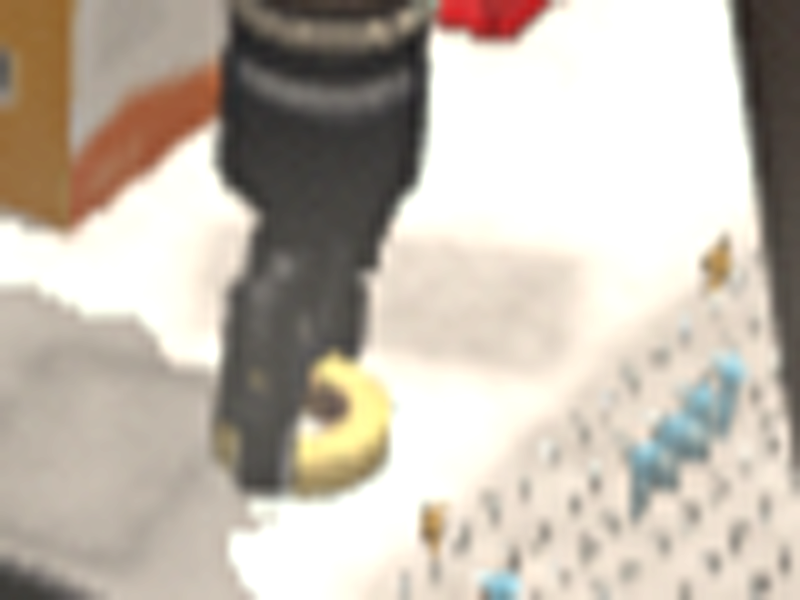

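Emit:
servo_tool --motion '[[[75,0,0,0,0,0,0],[70,0,0,0,0,0,0],[60,0,0,0,0,0,0],[55,0,0,0,0,0,0],[55,0,0,0,0,0,0],[55,0,0,0,0,0,0]]]'

```text
time_s: 4.23
position: [0.6093, -0.3076, -0.0154]
eef_rot: [0.988, 0.157, 0.001, 0.001]
force: [0.1, -1.6, 6.4]
width: 0.756
grip_force: 66.5
```

Run:
```python
from h import *
P=shot("scene","a6",(340,100,420,160),10)
st=env.get_state(); print(st["position"],st["force"],st["width"],st["grip_force"])
for v in range(140,152): print(v,P[v,360:380:2,2].round(3))
```

```text
[ 0.60925523 -0.30755155 -0.01540896] [-0.00835513  0.12286983  6.44527825] 0.7505462794124238 66.53217743063578
140 [0.001 0.065 0.062 0.068 0.069 0.053 0.016 0.019 0.024 0.025]
141 [0.012 0.058 0.058 0.071 0.062 0.002 0.003 0.02  0.021 0.024]
142 [0.005 0.023 0.04  0.04  0.061 0.009 0.003 0.019 0.019 0.023]
143 [0.006 0.019 0.031 0.04  0.041 0.029 0.026 0.02  0.02  0.02 ]
144 [-0.001  0.017  0.032  0.036  0.035  0.026  0.024  0.021  0.02   0.016]
145 [-0.005  0.007  0.027  0.026  0.032  0.025  0.021  0.02   0.013  0.008]
146 [0.007 0.008 0.024 0.021 0.023 0.021 0.018 0.023 0.01  0.006]
147 [0.002 0.002 0.018 0.022 0.018 0.013 0.011 0.016 0.006 0.006]
148 [0.004 0.006 0.006 0.013 0.018 0.013 0.012 0.004 0.006 0.002]
149 [ 0.005    nan  0.003  0.002  0.006  0.002  0.012 -0.003  0.005  0.003]
150 [0.001 0.003 0.004 0.009 0.003 0.006 0.001 0.005 0.006 0.005]
151 [ 0.001 -0.     0.     0.008  0.008  0.006  0.005  0.002  0.003 -0.   ]
```

Emit:
servo_tool --motion '[[[55,0,0,0.3,0,0,0],[55,0,0,0.6,0,0,0],[55,0,0,1.0,0,0,0],[55,0,0,1.0,0,0,0],[55,0,0,1.0,0,0,0]]]'

```text
time_s: 4.7
position: [0.6103, -0.3081, 0.0866]
eef_rot: [0.988, 0.157, 0.002, 0.002]
force: [-0.4, -1.3, -0.7]
width: 0.755
grip_force: 66.5
```

Run:
```python
from h import *
P=shot("scene","a7",(330,70,430,145),8)
st=env.get_state(); print(st["position"],st["force"],st["width"],st["grip_force"])
```

```text
[ 0.60907362 -0.30742591  0.08424142] [ 0.31150128  0.77293369 -1.26458834] 0.7542116943389832 66.46609485440422
```

View pics/a7.png

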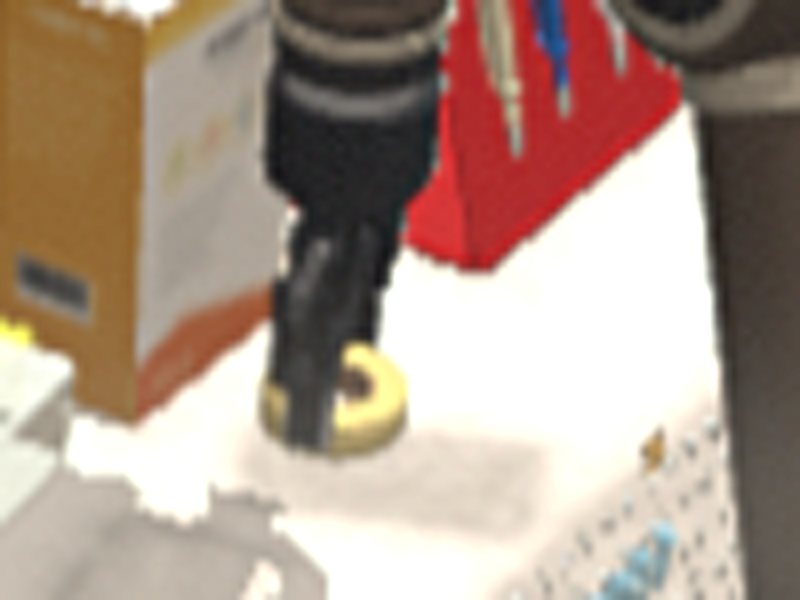

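The tape is held level. The finger's lower edge is at crop (305,450), pixel (368.1,126.2), and the tape's lower edge is about crop (335,455). I'll work out the tip height against the tape's underside.

Run:
```python
from h import *
c=env.get_calibration("scene"); K=np.array(c["mtx"]); T=np.array(c["world_from_camera"]); Ti=np.linalg.inv(T)
def proj(p):
    q=Ti[:3,:3]@p+Ti[:3,3]; return np.array([K[0,2]+K[0,0]*q[0]/-q[2], K[1,2]+K[1,1]*-q[1]/-q[2]])
for z in np.arange(.08,.13,.005): print(round(z,3),"finger",proj(np.array([.594,-.262,z])).round(1), "tape near bottom edge",max((proj(np.array([.609+.0335*np.cos(a),-.3075+.0335*np.sin(a),z])).round(1).tolist() for a in np.arange(0,6.28,.1)),key=lambda t:t[1]))
im,d,P=cloud("scene")
st=env.get_state();print(st["position"])
for v in range(112,130): print(v,P[v,362:386:2,2].round(3))
im,d,P=cloud("top"); Z=P[...,2]; m=(abs(P[...,0]-.609)<.05)&(abs(P[...,1]+.3075)<.05)&(Z>.05)&(Z<.16); print(m.sum(), np.percentile(Z[m],[5,25,50]) if m.sum() else 0)
```

```text
0.08 finger [365.8 135. ] tape near bottom edge [368.8, 133.1]
0.085 finger [365.8 133.9] tape near bottom edge [369.8, 132.0]
0.09 finger [365.9 132.8] tape near bottom edge [369.9, 130.9]
0.095 finger [366.  131.6] tape near bottom edge [369.1, 129.7]
0.1 finger [366.1 130.5] tape near bottom edge [369.2, 128.6]
0.105 finger [366.1 129.4] tape near bottom edge [370.2, 127.5]
0.11 finger [366.2 128.2] tape near bottom edge [369.3, 126.3]
0.115 finger [366.3 127.1] tape near bottom edge [370.4, 125.2]
0.12 finger [366.4 125.9] tape near bottom edge [369.5, 124.0]
0.125 finger [366.5 124.7] tape near bottom edge [370.5, 122.9]
[ 0.60821439 -0.30700156  0.08271029]
112 [0.009 0.187 0.188 0.19  0.188 0.174 0.128 0.131 0.003 0.007 0.006 0.005]
113 [ 0.004  0.182  0.184  0.185  0.187  0.169  0.124  0.122  0.002  0.001
  0.005 -0.   ]
114 [0.004 0.177 0.167 0.18  0.182 0.163 0.127 0.125 0.005 0.003 0.007 0.006]
115 [ 0.002  0.178  0.167  0.167  0.178  0.163  0.126  0.123  0.122 -0.
  0.007  0.004]
116 [ 0.005  0.172  0.165  0.166  0.173  0.153  0.12   0.124  0.118  0.006
  0.    -0.   ]
11
[... 389 characters left out ...]
.004 0.   ]
122 [0.1   0.118 0.132 0.132 0.133 0.118 0.122 0.123 0.12  0.109 0.005 0.004]
123 [0.003 0.113 0.13  0.13  0.124 0.122 0.121 0.119 0.12  0.106 0.007 0.007]
124 [0.003 0.108 0.124 0.125 0.122 0.12  0.12  0.12  0.11  0.001 0.002 0.001]
125 [-0.001  0.107  0.12   0.123  0.116  0.113  0.111  0.116  0.11   0.002
  0.005  0.003]
126 [0.003 0.003 0.107 0.115 0.112 0.111 0.107 0.112 0.003 0.004 0.006 0.003]
127 [0.005 0.006 0.005 0.003 0.106 0.107 0.106 0.004 0.002 0.007 0.005 0.005]
128 [0.002 0.004 0.004 0.005 0.006 0.009 0.005 0.003 0.004 0.004 0.005 0.004]
129 [ 0.003  0.002  0.004  0.002  0.006  0.005  0.006  0.003  0.     0.005
  0.001 -0.001]
185 [0.10385241 0.11520024 0.11760803]
```

Emit:
servo_tool --motion '[[[55,0,0.3,0,0,0,0],[55,0,0.65,0,0,0,0],[55,0,1.0,0,0,0,0]]]'

```text
time_s: 5.1
position: [0.6071, -0.2064, 0.0809]
eef_rot: [0.988, 0.156, -0.002, -0.001]
force: [0.2, 0.7, -0.2]
width: 0.754
grip_force: 66.5
```

Emit:
servo_tool --motion '[[[55,0,0.3,0,0,0,0],[55,0,0.65,0,0,0,0],[55,0,1.0,0,0,0,0]]]'

```text
time_s: 5.35
position: [0.6071, -0.1056, 0.0813]
eef_rot: [0.988, 0.156, -0.002, -0.001]
force: [1.4, 0.5, -0.7]
width: 0.762
grip_force: 66.5
```

Emit:
servo_tool --motion '[[[55,0,0.3,0,0,0,0],[55,0,0.65,0,0,0,0],[55,0,1.0,0,0,0,0]]]'

```text
time_s: 5.6
position: [0.6071, -0.0057, 0.0814]
eef_rot: [0.988, 0.157, -0.002, -0.0]
force: [0.8, 0.8, -0.8]
width: 0.755
grip_force: 66.5
```

Emit:
servo_tool --motion '[[[55,0,0.18,-0.2,0,0,0],[55,0,0.18,-0.5,0,0,0],[55,0,0.18,-0.7,0,0,0],[55,0,0.18,-0.7,0,0,0],[55,0,0.18,-0.7,0,0,0],[55,0,0.18,-0.7,0,0,0]]]'

```text
time_s: 6.1
position: [0.6086, 0.0106, 0.0137]
eef_rot: [0.988, 0.157, -0.0, -0.0]
force: [0.6, -0.4, -0.4]
width: 0.751
grip_force: 66.5
```

Run:
```python
from h import *
im,d,P=cloud("scene"); st=env.get_state(); print(st["position"],st["force"])
```

```text
[0.60927729 0.01049355 0.01442499] [ 0.44607065  0.00390549 -0.16049544]
```

Emit:
servo_tool --motion '[[[55,0,0.01,-0.1,0,0,0],[55,0,0.01,-0.2,0,0,0],[55,0,0.01,-0.26,0,0,0],[55,0,0.01,-0.26,0,0,0],[55,0,0.01,-0.26,0,0,0]]]'

```text
time_s: 6.57
position: [0.6085, 0.0116, -0.0124]
eef_rot: [0.988, 0.157, 0.0, 0.0]
force: [-1.0, -0.5, 4.9]
width: 0.757
grip_force: 67.0
```

Emit:
servo_tool --motion '[[[85,0,0,0,0,0,0],[85,0,0,0,0,0,0],[85,0,0,0,0,0,0],[85,0,0,0,0,0,0],[85,0,0,0.2,0,0,0],[85,0,0,0.5,0,0,0],[85,0,0,0.8,0,0,0],[85,0,0,1.0,0,0,0]]]'

```text
time_s: 7.23
position: [0.6092, 0.0118, 0.09]
eef_rot: [0.988, 0.157, 0.001, 0.0]
force: [0.7, 0.8, 0.2]
width: 0.998
grip_force: 0.0
```

Emit:
servo_tool --motion '[[[85,-0.3,0,0.2,0,0,0],[85,-0.6,0,0.2,0,0,0],[85,-0.9,0,0.2,0,0,0],[85,-0.9,0,0.2,0,0,0]]]'

```text
time_s: 7.57
position: [0.5134, 0.0118, 0.1074]
eef_rot: [0.988, 0.157, -0.002, -0.0]
force: [-0.0, -0.8, -0.3]
width: 0.996
grip_force: 0.0
```

Run:
```python
from h import *
P=shot("scene","b1",(270,120,390,240),5)
st=env.get_state(); print(st["position"],st["joints"].round(2))
im,d,P=cloud("top"); Z=P[...,2]; np.savez("b1t.npz",im=im,P=P)
m=(abs(P[...,0]-.608)<.042)&(abs(P[...,1]-.011)<.042)&(Z>.014)&(Z<.04)
print(m.sum(), np.nanmean(P[m],0), np.percentile(Z[m],[5,50,95]))
```

```text
[0.51611576 0.01182257 0.10763338] [ 0.02  0.13 -0.27  1.17  0.    2.85]
23 [0.63786758 0.01299145 0.02363552] [0.0165301  0.02377349 0.02895209]
```

View pics/b1.png

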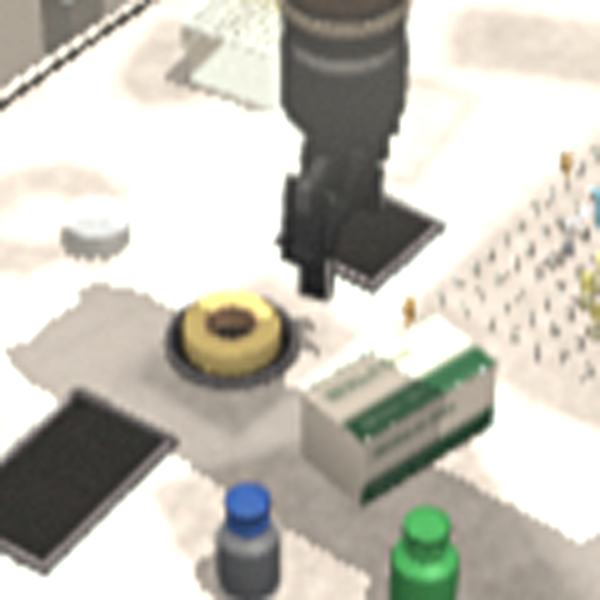

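The tape sits in its tray (crop (232,335)). Next is the film box: centre it, turn +60.6°.

Emit:
servo_tool --motion '[[[85,-0.2,0,0,0,0,0.02],[85,-0.35,0.02,0,0,0,0.04],[85,-0.53,0.02,0,0,0,0.06],[85,-0.53,0.02,0,0,0,0.08],[85,-0.53,0.02,0,0,0,0.1],[85,-0.53,0.02,0,0,0,0.12],[85,-0.53,0.02,0,0,0,0.14],[85,-0.53,0.02,0,0,0,0.155]]]'

```text
time_s: 8.33
position: [0.4669, 0.0139, 0.1073]
eef_rot: [0.798, 0.603, 0.0, 0.0]
force: [-0.1, 0.6, -0.9]
width: 0.996
grip_force: 0.0
```

Emit:
servo_tool --motion '[[[85,0,0,-0.1,0,0,0.013],[85,0,0,-0.3,0,0,0.013],[85,0,0,-0.5,0,0,0.013],[85,0,0,-0.5,0,0,0.013]]]'

```text
time_s: 8.67
position: [0.4644, 0.0138, 0.054]
eef_rot: [0.774, 0.633, -0.002, -0.002]
force: [-0.2, 0.3, -0.5]
width: 0.994
grip_force: 0.0
```

Run:
```python
from h import *
P=shot("scene","c1",(300,130,400,220),6)
st=env.get_state(); print(st["position"],st["eef_rot"],st["joints"].round(2))
x,y=st["eef_rot"][:2]; print("closing deg",(2*np.degrees(np.arctan2(y,x))-90))
im,d,P=cloud("top"); np.savez("c1t.npz",im=im,P=P)
m=(abs(P[...,0]-.608)<.042)&(abs(P[...,1]-.011)<.042)&(P[...,2]>.014)&(P[...,2]<.04)
print(m.sum(), np.nanmean(P[m],0),rect("top",m,.0235))
```

```text
[0.46491127 0.01378439 0.05574995] [ 0.77431582  0.63279667 -0.00146178 -0.00111803] [ 0.03  0.07 -0.46  1.05 -0.    1.8 ]
closing deg -11.486323690094807
389 [0.606645   0.0106773  0.02327033] (array([0.6066, 0.0107]), array([606.7,  10.3]), array([64.6, 64.2]), 0.7, 389)
```

View pics/c1.png

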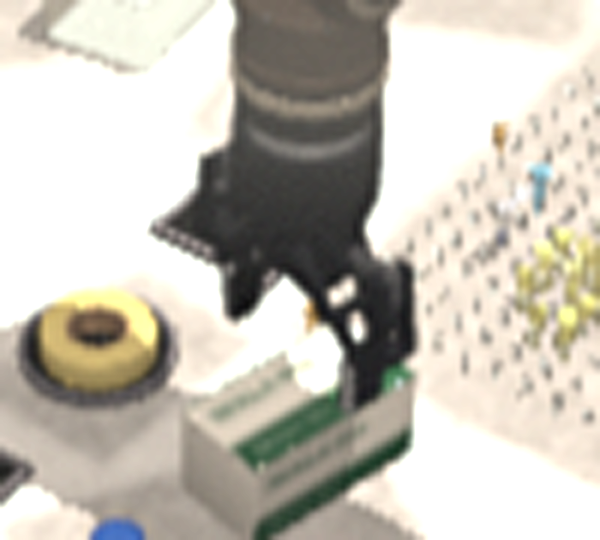

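The fingers straddle the film box (crop (240,310) and (360,400)). The tape measured 2 mm off its tray centre, which is fine.

Emit:
servo_tool --motion '[[[85,-0.02,0,-0.1,0,0,0],[85,-0.02,0,-0.2,0,0,0],[85,-0.02,0,-0.3,0,0,0],[85,-0.02,0,-0.3,0,0,0]]]'

```text
time_s: 9.1
position: [0.4623, 0.0138, 0.0254]
eef_rot: [0.774, 0.633, -0.001, -0.001]
force: [-0.8, 0.3, -0.1]
width: 0.995
grip_force: 0.0
```

Emit:
servo_tool --motion '[[[85,0,0,-0.1,0,0,0],[85,0,0,-0.2,0,0,0],[85,0,0,-0.3,0,0,0],[85,0,0,-0.3,0,0,0],[85,0,0,-0.3,0,0,0]]]'

```text
time_s: 9.52
position: [0.4628, 0.0138, -0.0035]
eef_rot: [0.774, 0.633, -0.001, -0.001]
force: [0.8, 0.8, 0.4]
width: 0.993
grip_force: 0.0
```

Emit:
servo_tool --motion '[[[75,0,0,0,0,0,0],[65,0,0,0,0,0,0],[50,0,0,0,0,0,0],[50,0,0,0,0,0,0],[50,0,0,0,0,0,0],[50,0,0,0,0,0,0]]]'

```text
time_s: 10.02
position: [0.4641, 0.0138, -0.0019]
eef_rot: [0.774, 0.633, 0.001, 0.0]
force: [-0.2, 0.3, 5.5]
width: 0.691
grip_force: 65.5
```

Emit:
servo_tool --motion '[[[50,0,0,0.25,0,0,0],[50,0,0,0.55,0,0,0],[50,0,0,0.85,0,0,0],[50,0,0,1.0,0,0,0],[50,0,0,1.0,0,0,0]]]'

```text
time_s: 10.43
position: [0.4657, 0.0138, 0.1008]
eef_rot: [0.774, 0.633, 0.002, 0.002]
force: [1.4, -0.2, -1.5]
width: 0.694
grip_force: 65.4
```

Emit:
servo_tool --motion '[[[50,0.2,0.2,0,0,0,0.01],[50,0.4,0.4,0,0,0,0.02],[50,0.6,0.6,0,0,0,0.03],[50,0.8,0.8,0,0,0,0.0415],[50,0.8,0.85,0,0,0,0.0415]]]'

```text
time_s: 10.85
position: [0.5459, 0.1012, 0.0952]
eef_rot: [0.684, 0.73, 0.0, -0.0]
force: [0.4, 0.7, -0.4]
width: 0.697
grip_force: 65.6
```

Emit:
servo_tool --motion '[[[50,0.2,0.25,0,0,0,0],[50,0.45,0.5,0,0,0,0],[50,0.68,0.82,0,0,0,0],[50,0.68,0.82,0,0,0,0],[50,0.68,0.82,0,0,0,0],[50,0.68,0.82,0,0,0,0]]]'

```text
time_s: 11.35
position: [0.6103, 0.1804, 0.0956]
eef_rot: [0.685, 0.728, -0.002, -0.001]
force: [0.5, -0.7, -1.9]
width: 0.691
grip_force: 65.9
```

Run:
```python
from h import *
P=shot("scene","c2",(200,100,360,240),5)
st=env.get_state(); print(st["position"],st["width"],st["force"])
x,y=st["eef_rot"][:2]; print("closing deg",(2*np.degrees(np.arctan2(y,x))-90))
```

```text
[0.61026392 0.17995937 0.09618142] 0.6964486298505267 [-0.51453347  0.00368609 -1.80264737]
closing deg 3.426038008985188
```

View pics/c2.png

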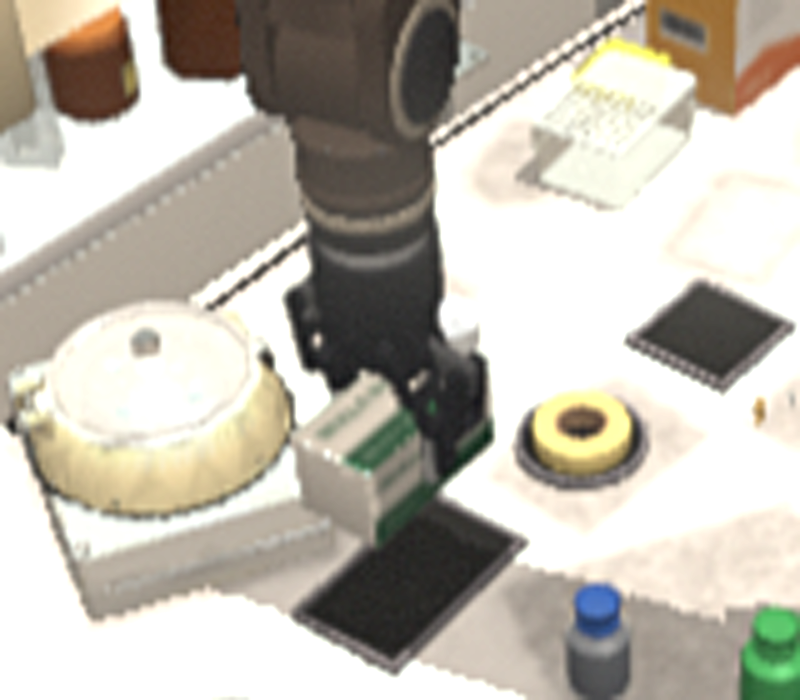

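Emit:
servo_tool --motion '[[[50,0.01,0.01,-0.2,0,0,0],[50,0.01,0.01,-0.5,0,0,0],[50,0.01,0.01,-0.75,0,0,0],[50,0.01,0.01,-0.83,0,0,0],[50,0.01,0.01,-0.83,0,0,0],[50,0.01,0.01,-0.83,0,0,0]]]'

```text
time_s: 11.9
position: [0.6122, 0.1811, 0.0151]
eef_rot: [0.686, 0.728, -0.0, -0.0]
force: [0.6, 1.4, -1.2]
width: 0.695
grip_force: 65.9
```

Emit:
servo_tool --motion '[[[50,0,0,-0.04,0,0,0],[50,0,0,-0.08,0,0,0],[50,0,0,-0.12,0,0,0],[50,0,0,-0.12,0,0,0],[50,0,0,-0.12,0,0,0]]]'

```text
time_s: 12.32
position: [0.6125, 0.1819, 0.0024]
eef_rot: [0.685, 0.728, -0.0, -0.0]
force: [0.2, -0.5, -1.1]
width: 0.694
grip_force: 65.9
```

Emit:
servo_tool --motion '[[[50,0,0,-0.01,0,0,0],[50,0,0,-0.02,0,0,0],[50,0,0,-0.03,0,0,0],[50,0,0,-0.03,0,0,0]]]'

```text
time_s: 12.65
position: [0.6128, 0.182, 0.0011]
eef_rot: [0.685, 0.728, 0.001, 0.0]
force: [-2.6, -0.3, 7.8]
width: 0.696
grip_force: 67.1
```

Emit:
servo_tool --motion '[[[70,0,0,0,0,0,0],[85,0,0,0,0,0,0],[85,0,0,0,0,0,0],[85,0,0,0,0,0,0],[85,0,0,0.2,0,0,0],[85,0,0,0.5,0,0,0],[85,0,0,0.8,0,0,0],[85,0,0,1.0,0,0,0]]]'

```text
time_s: 13.32
position: [0.6133, 0.1821, 0.102]
eef_rot: [0.685, 0.728, 0.001, 0.001]
force: [-0.2, -0.6, 0.1]
width: 0.995
grip_force: 0.0
```

Emit:
servo_tool --motion '[[[85,-0.3,0,0.1,0,0,0.01],[85,-0.6,0,0.2,0,0,0.02],[85,-0.8,-0.1,0.2,0,0,0.02],[85,-0.8,-0.1,0.2,0,0,0.02]]]'

```text
time_s: 13.65
position: [0.5296, 0.171, 0.1206]
eef_rot: [0.638, 0.77, -0.0, 0.0]
force: [0.1, 0.5, 0.1]
width: 0.999
grip_force: 0.0
```

Run:
```python
from h import *
im,d,P=cloud("scene"); np.savez("d1.npz",im=im,P=P)
st=env.get_state(); print(st["position"],st["joints"].round(2))
im,d,P=cloud("top"); Z=P[...,2]; np.savez("d1t.npz",im=im,P=P)
m=(abs(P[...,0]-.61)<.05)&(abs(P[...,1]-.181)<.075)&(Z>.05)&(Z<.075)
print(rect("top",m,.065),np.percentile(Z[m],[5,50,95]))
```

```text
[0.53144356 0.1715265  0.12029637] [ 0.31  0.2  -0.16  1.21 -0.    1.7 ]
(array([0.6168, 0.1424]), array([614.5, 145.4]), array([63.1, 44.3]), 6.1, 343) [0.05953097 0.06485721 0.0691023 ]
```

Emit:
servo_tool --motion '[[[85,-0.35,-0.02,0,0,0,0],[85,-0.7,-0.04,0,0,0,0],[85,-0.7,-0.04,0,0,0,0],[85,-0.7,-0.04,-0.3,0,0,0],[85,-0.7,-0.04,-0.4,0,0,0],[85,-0.7,-0.04,-0.4,0,0,0]]]'

```text
time_s: 14.25
position: [0.4614, 0.1673, 0.0766]
eef_rot: [0.638, 0.77, -0.002, -0.001]
force: [-0.3, 0.3, 0.8]
width: 0.998
grip_force: 0.0
```

Run:
```python
from h import *
P=shot("scene","d2",(280,150,380,250),6)
st=env.get_state(); print(st["position"],st["joints"].round(2))
im,d,P=cloud("top"); Z=P[...,2]; np.savez("d1t.npz",im=im,P=P)
m=(abs(P[...,0]-.61)<.05)&(abs(P[...,1]-.181)<.075)&(Z>.05)&(Z<.075)
print(rect("top",m,.065),np.percentile(Z[m],[5,50,95]))
```

```text
[0.46211633 0.16752288 0.07802994] [ 0.35  0.1  -0.37  1.1  -0.    1.73]
(array([0.6124, 0.1806]), array([612.5, 180.9]), array([ 61.7, 115.8]), 3.3, 1047) [0.05970392 0.06471069 0.06905069]
```

View pics/d2.png

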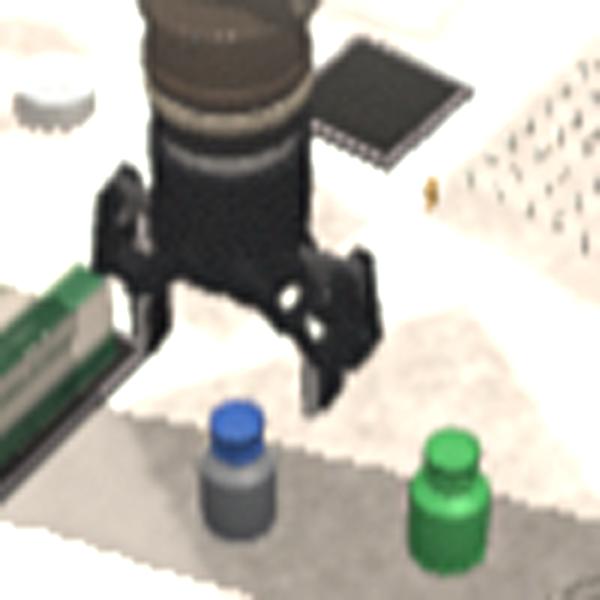

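The film box is in its tray, 2 mm off centre. The open gripper is centred over the blue bottle (crop (237,470)), clear of the green one.

Emit:
servo_tool --motion '[[[85,0.01,0,-0.15,0,0,0],[85,0.01,0,-0.3,0,0,0],[85,0.01,0,-0.45,0,0,0],[85,0.01,0,-0.45,0,0,0]]]'

```text
time_s: 14.68
position: [0.4631, 0.1675, 0.0328]
eef_rot: [0.638, 0.77, -0.001, -0.001]
force: [-1.9, -0.5, -0.9]
width: 0.992
grip_force: 0.0
```

Emit:
servo_tool --motion '[[[85,0,0,-0.1,0,0,0],[85,0,0,-0.2,0,0,0],[85,0,0,-0.3,0,0,0],[85,0,0,-0.4,0,0,0],[85,0,0,-0.4,0,0,0],[85,0,0,-0.4,0,0,0]]]'

```text
time_s: 15.18
position: [0.4629, 0.1676, -0.0063]
eef_rot: [0.638, 0.77, -0.001, -0.0]
force: [-0.4, 0.4, -0.1]
width: 1.0
grip_force: 0.0
```

Run:
```python
from h import *
P=shot("scene","d3",(280,170,380,250),6)
st=env.get_state(); print(st["position"],st["force"])
```

```text
[ 0.46344618  0.16779062 -0.00567522] [0.57192513 0.53615785 0.49592944]
```

View pics/d3.png

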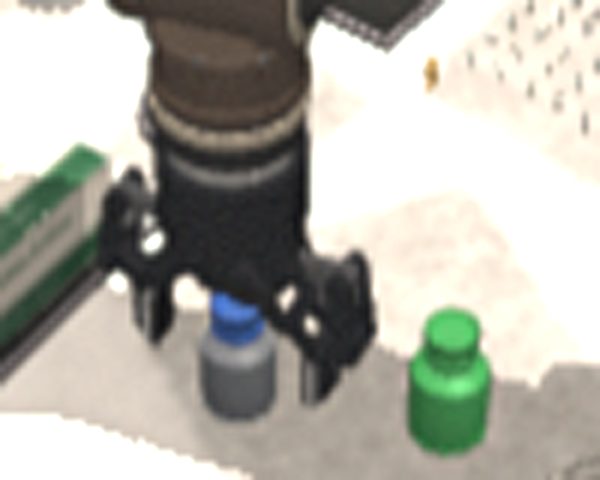

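Emit:
servo_tool --motion '[[[70,0,0,0,0,0,0],[60,0,0,0,0,0,0],[50,0,0,0,0,0,0],[44,0,0,0,0,0,0],[38,0,0,0,0,0,0],[30,0,0,0,0,0,0],[30,0,0,0,0,0,0],[30,0,0,0,0,0,0]]]'

```text
time_s: 15.9
position: [0.4634, 0.1678, -0.0051]
eef_rot: [0.638, 0.77, 0.0, -0.0]
force: [-2.1, -1.1, 5.4]
width: 0.427
grip_force: 59.8
```

Emit:
servo_tool --motion '[[[30,0,0,0.15,0,0,0],[30,0,0,0.4,0,0,0],[30,0,0,0.65,0,0,0],[30,0,0,0.85,0,0,0],[30,0,0,0.85,0,0,0]]]'

```text
time_s: 16.32
position: [0.4659, 0.1687, 0.0835]
eef_rot: [0.638, 0.77, 0.003, 0.002]
force: [1.6, 0.0, -0.3]
width: 0.427
grip_force: 60.1
```

Emit:
servo_tool --motion '[[[30,0.15,0.2,0,0,0,0],[30,0.35,0.45,0,0,0,0],[30,0.55,0.7,0,0,0,0],[30,0.7,0.92,0,0,0,0]]]'

```text
time_s: 16.65
position: [0.5346, 0.261, 0.0785]
eef_rot: [0.638, 0.77, 0.0, 0.0]
force: [0.9, -0.3, -0.7]
width: 0.43
grip_force: 60.1
```

Emit:
servo_tool --motion '[[[30,0.2,0.25,0,0,0,0],[30,0.45,0.5,0,0,0,0],[30,0.6,0.8,0,0,0,0],[30,0.7,0.92,0,0,0,0],[30,0.7,0.92,0,0,0,0],[30,0.7,0.92,0,0,0,0]]]'

```text
time_s: 17.15
position: [0.6032, 0.352, 0.0775]
eef_rot: [0.638, 0.77, -0.001, -0.0]
force: [-0.4, -0.9, -1.0]
width: 0.428
grip_force: 60.2
```

Run:
```python
from h import *
P=shot("scene","d4",(190,150,310,270),5)
st=env.get_state(); print(st["position"],st["force"],st["width"])
```

```text
[0.60281418 0.35129338 0.0779567 ] [ 0.65200838  0.11913531 -0.60619178] 0.42610113023357166
```

View pics/d4.png

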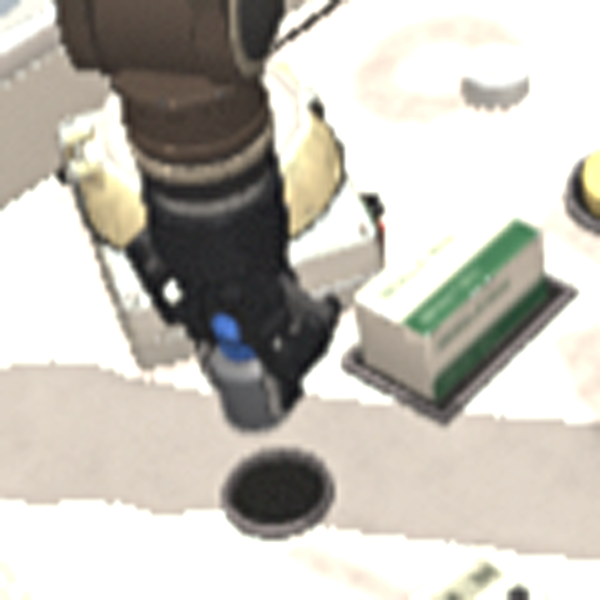

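Emit:
servo_tool --motion '[[[30,0.01,0.01,-0.15,0,0,0],[30,0.01,0.01,-0.4,0,0,0],[30,0.01,0.01,-0.6,0,0,0],[30,0.01,0.01,-0.73,0,0,0],[30,0.01,0.01,-0.73,0,0,0],[30,0.01,0.01,-0.73,0,0,0]]]'

```text
time_s: 17.7
position: [0.6035, 0.3514, 0.006]
eef_rot: [0.639, 0.769, -0.001, -0.0]
force: [1.2, 0.0, -0.8]
width: 0.431
grip_force: 60.2
```

Emit:
servo_tool --motion '[[[30,0,0,-0.02,0,0,0],[30,0,0,-0.05,0,0,0],[30,0,0,-0.07,0,0,0],[30,0,0,-0.07,0,0,0],[30,0,0,-0.07,0,0,0]]]'

```text
time_s: 18.12
position: [0.6046, 0.3529, -0.0003]
eef_rot: [0.638, 0.77, 0.0, 0.0]
force: [0.9, 0.1, -0.6]
width: 0.431
grip_force: 60.2
```

Emit:
servo_tool --motion '[[[30,0,0,-0.01,0,0,0],[30,0,0,-0.02,0,0,0],[30,0,0,-0.03,0,0,0],[30,0,0,-0.03,0,0,0],[30,0,0,-0.03,0,0,0]]]'

```text
time_s: 18.53
position: [0.6047, 0.353, -0.0021]
eef_rot: [0.638, 0.77, 0.001, 0.0]
force: [-3.8, -1.1, 7.5]
width: 0.428
grip_force: 61.0
```

Emit:
servo_tool --motion '[[[50,0,0,0,0,0,0],[65,0,0,0,0,0,0],[85,0,0,0,0,0,0],[85,0,0,0,0,0,0],[85,0,0,0,0,0,0],[85,0,0,0.2,0,0,0],[85,0,0,0.5,0,0,0],[85,0,0,0.8,0,0,0]]]'

```text
time_s: 19.2
position: [0.6036, 0.3523, 0.0758]
eef_rot: [0.638, 0.77, -0.002, -0.001]
force: [1.5, 0.5, -0.3]
width: 0.997
grip_force: 0.0
```

Emit:
servo_tool --motion '[[[85,0,0,0.3,0,0,0],[85,-0.3,0,0.3,0,0,-0.01],[85,-0.6,-0.05,0.3,0,0,-0.02],[85,-0.8,-0.1,0.3,0,0,-0.03],[85,-0.8,-0.1,0.3,0,0,-0.041],[85,-0.8,-0.1,0.3,0,0,-0.041]]]'

```text
time_s: 19.7
position: [0.5235, 0.3427, 0.1069]
eef_rot: [0.732, 0.681, 0.0, 0.0]
force: [-0.1, -0.0, -0.1]
width: 0.996
grip_force: 0.0
```

Emit:
servo_tool --motion '[[[85,-0.3,-0.05,0,0,0,0],[85,-0.6,-0.05,0,0,0,0],[85,-0.75,-0.05,-0.2,0,0,0],[85,-0.75,-0.05,-0.5,0,0,0],[85,-0.75,-0.05,-0.6,0,0,0],[85,-0.75,-0.05,-0.6,0,0,0]]]'

```text
time_s: 20.2
position: [0.4483, 0.3367, 0.0436]
eef_rot: [0.732, 0.682, -0.003, -0.0]
force: [-0.0, 0.1, 0.8]
width: 0.993
grip_force: 0.0
```

Run:
```python
from h import *
P=shot("scene","e1",(200,190,320,290),5)
st=env.get_state(); print(st["position"],st["force"],st["joints"].round(2))
x,y=st["eef_rot"][:2]; print("closing deg",(2*np.degrees(np.arctan2(y,x))-90))
im,d,P=cloud("top"); Z=P[...,2]
m=(abs(P[...,0]-.603)<.04)&(abs(P[...,1]-.352)<.04)&(Z>.065)&(Z<.09)
print(rect("top",m,.08),np.percentile(Z[m],[5,50,95]))
```

```text
[0.44936327 0.33733423 0.04535359] [-0.78627276  0.08080012  1.30709422] [ 0.64  0.25 -0.27  1.06 -0.    2.29]
closing deg -4.067680068934806
(array([0.6038, 0.3513]), array([603.8, 350.2]), array([25.9, 28.5]), 0.7, 104) [0.06908606 0.07844307 0.08250714]
```

View pics/e1.png

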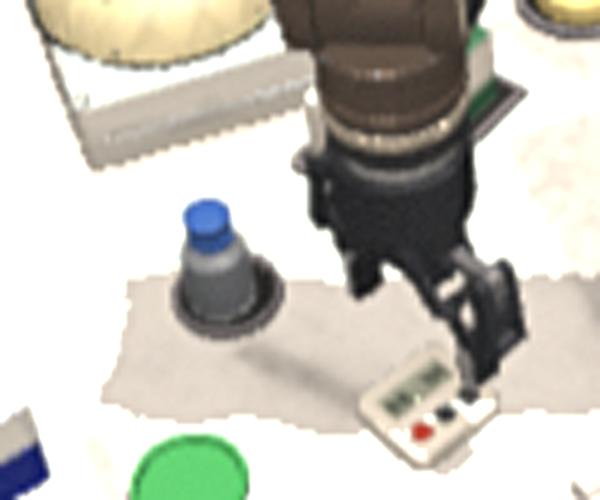

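The bottle stands in its tray, 1 mm off centre. The fingers straddle the timer (crop (365,290) and (480,390)).

Emit:
servo_tool --motion '[[[85,0,0,-0.15,0,0,0],[85,0,0,-0.3,0,0,0],[85,0,0,-0.45,0,0,0],[85,0,0,-0.55,0,0,0],[85,0,0,-0.63,0,0,0],[85,0,0,-0.63,0,0,0],[85,0,0,-0.63,0,0,0]]]'

```text
time_s: 20.88
position: [0.45, 0.338, -0.0162]
eef_rot: [0.732, 0.681, 0.0, 0.0]
force: [0.1, 0.4, 0.2]
width: 0.997
grip_force: 0.0
```

Emit:
servo_tool --motion '[[[75,0,0,0,0,0,0],[65,0,0,0,0,0,0],[50,0,0,0,0,0,0],[50,0,0,0,0,0,0],[50,0,0,0,0,0,0],[50,0,0,0,0,0,0]]]'

```text
time_s: 21.38
position: [0.4503, 0.3384, -0.0152]
eef_rot: [0.732, 0.681, 0.001, 0.0]
force: [-0.5, -1.2, 5.3]
width: 0.705
grip_force: 65.4
```

Emit:
servo_tool --motion '[[[50,0,0,0.2,0,0,0],[50,0,0,0.5,0,0,0],[50,0,0,0.8,0,0,0],[50,0,0,1.0,0,0,0],[50,0,0,1.0,0,0,0]]]'

```text
time_s: 21.8
position: [0.4519, 0.3396, 0.0888]
eef_rot: [0.732, 0.681, 0.004, 0.0]
force: [0.6, -0.2, -0.1]
width: 0.706
grip_force: 65.2
```

Emit:
servo_tool --motion '[[[50,0.1,-0.25,0.1,0,0,0.005],[50,0.2,-0.6,0.2,0,0,0.01],[50,0.3,-0.95,0.2,0,0,0.015]]]'

```text
time_s: 22.05
position: [0.4803, 0.2428, 0.1046]
eef_rot: [0.698, 0.716, 0.001, 0.0]
force: [0.6, -0.5, -0.4]
width: 0.704
grip_force: 65.1
```

Emit:
servo_tool --motion '[[[50,0.1,-0.3,0,0,0,0],[50,0.2,-0.6,0,0,0,0],[50,0.3,-0.95,0,0,0,0]]]'

```text
time_s: 22.3
position: [0.5096, 0.1467, 0.1028]
eef_rot: [0.699, 0.715, -0.0, -0.0]
force: [0.9, -0.2, -0.4]
width: 0.709
grip_force: 65.1
```

Emit:
servo_tool --motion '[[[50,0.1,-0.3,0,0,0,0],[50,0.2,-0.6,0,0,0,0],[50,0.3,-0.95,0,0,0,0]]]'

```text
time_s: 22.55
position: [0.5395, 0.0516, 0.1028]
eef_rot: [0.699, 0.715, -0.0, -0.0]
force: [0.9, 0.6, -0.2]
width: 0.707
grip_force: 65.1
```

Emit:
servo_tool --motion '[[[50,0.1,-0.3,0,0,0,0],[50,0.2,-0.6,0,0,0,0],[50,0.3,-0.95,0,0,0,0]]]'

```text
time_s: 22.8
position: [0.5695, -0.0433, 0.1027]
eef_rot: [0.699, 0.715, -0.0, -0.0]
force: [1.2, 0.6, -0.6]
width: 0.706
grip_force: 65.1
```

Emit:
servo_tool --motion '[[[50,0.1,-0.3,0,0,0,0],[50,0.25,-0.6,0,0,0,0],[50,0.38,-0.9,0,0,0,0],[50,0.38,-0.9,0,0,0,0],[50,0.38,-0.9,0,0,0,0],[50,0.38,-0.9,0,0,0,0]]]'

```text
time_s: 23.3
position: [0.6069, -0.132, 0.1025]
eef_rot: [0.699, 0.715, -0.0, -0.001]
force: [-0.8, 0.4, 0.4]
width: 0.705
grip_force: 65.1
```

Run:
```python
from h import *
im,d,P=cloud("scene")
st=env.get_state(); print(st["position"],st["force"],st["width"])
x,y=st["eef_rot"][:2]; print("closing deg",(2*np.degrees(np.arctan2(y,x))-90))
```

```text
[ 0.60689148 -0.13143686  0.10277987] [-0.04147432  0.2478587  -0.80386835] 0.7062668765655188
closing deg 1.3256909879223429
```

Emit:
servo_tool --motion '[[[50,0.03,-0.02,-0.2,0,0,0],[50,0.03,-0.02,-0.5,0,0,0],[50,0.03,-0.02,-0.8,0,0,0],[50,0.03,-0.02,-0.95,0,0,0],[50,0.03,-0.02,-0.95,0,0,0],[50,0.03,-0.02,-0.95,0,0,0]]]'

```text
time_s: 23.85
position: [0.6096, -0.1328, 0.008]
eef_rot: [0.698, 0.716, -0.0, -0.001]
force: [1.0, -0.9, 0.8]
width: 0.705
grip_force: 65.1
```

Emit:
servo_tool --motion '[[[50,0,0,-0.06,0,0,0],[50,0,0,-0.12,0,0,0],[50,0,0,-0.17,0,0,0],[50,0,0,-0.17,0,0,0],[50,0,0,-0.17,0,0,0]]]'

```text
time_s: 24.27
position: [0.6105, -0.1342, -0.0086]
eef_rot: [0.699, 0.715, -0.0, -0.0]
force: [-0.9, -0.9, -1.3]
width: 0.707
grip_force: 65.1
```

Emit:
servo_tool --motion '[[[50,0,0,-0.01,0,0,0],[50,0,0,-0.03,0,0,0],[50,0,0,-0.05,0,0,0],[50,0,0,-0.05,0,0,0],[50,0,0,-0.05,0,0,0]]]'

```text
time_s: 24.68
position: [0.611, -0.1344, -0.0121]
eef_rot: [0.699, 0.715, 0.0, 0.001]
force: [-2.6, 0.1, 8.4]
width: 0.705
grip_force: 66.1
```

Contact. Releasing, lifting and moving back toward the robot for a check.

Emit:
servo_tool --motion '[[[70,0,0,0,0,0,0],[85,0,0,0,0,0,0],[85,0,0,0,0,0,0],[85,0,0,0,0,0,0],[85,0,0,0.2,0,0,0],[85,0,0,0.5,0,0,0],[85,0,0,0.8,0,0,0],[85,0,0,1.0,0,0,0]]]'

```text
time_s: 25.35
position: [0.6112, -0.1343, 0.0889]
eef_rot: [0.699, 0.715, 0.001, 0.001]
force: [0.5, -0.4, 0.0]
width: 0.993
grip_force: 0.0
```

Emit:
servo_tool --motion '[[[85,-0.2,-0.2,0.3,0,0,0],[85,-0.5,-0.5,0.5,0,0,0],[85,-0.8,-0.8,0.5,0,0,0],[85,-1.0,-1.0,0.5,0,0,0],[85,-1.0,-1.0,0.5,0,0,0]]]'

```text
time_s: 25.77
position: [0.5071, -0.2376, 0.1373]
eef_rot: [0.701, 0.713, -0.001, 0.0]
force: [0.6, -0.3, 0.0]
width: 0.996
grip_force: 0.0
```

Emit:
servo_tool --motion '[[[85,-0.2,-0.2,0.3,0,0,0],[85,-0.5,-0.5,0.5,0,0,0],[85,-0.8,-0.8,0.5,0,0,0],[85,-1.0,-1.0,0.5,0,0,0],[85,-1.0,-1.0,0.5,0,0,0]]]'

```text
time_s: 26.18
position: [0.4073, -0.3375, 0.187]
eef_rot: [0.701, 0.713, -0.001, 0.001]
force: [0.3, 0.1, 0.8]
width: 0.995
grip_force: 0.0
```

Run:
```python
from h import *
im,d,P=cloud("top"); Z=cv2.medianBlur(np.nan_to_num(P[...,2]).astype(np.float32),3)
for n,x,y,r,lo,hi in(("bottle",.6029,.3513,.045,.065,.09),("tape",.6087,.0111,.043,.014,.04),("timer",.609,-.1346,.045,.014,.04),("film",.6102,.1806,.075,.05,.075),("beaker",.754,-.0146,.04,.012,.05),("marker",.3377,.259,.08,.0085,.03)):
    m=(abs(P[...,0]-x)<r)&(abs(P[...,1]-y)<r)&(Z>lo)&(Z<hi); print(n,(x,y),rect("top",m,np.median(Z[m])),np.percentile(Z[m],[10,50,90]).round(4))
print(env.get_state()["position"])
shot("scene","f1",(200,100,400,250),4)
```

```text
bottle (0.6029, 0.3513) (array([0.6041, 0.3521]), array([604.1, 352.1]), array([26.2, 25.9]), 1.6, 103) [0.0752 0.0774 0.0788]
tape (0.6087, 0.0111) (array([0.607 , 0.0105]), array([606.8,  10.3]), array([64.6, 64.3]), 0.7, 381) [0.0206 0.0229 0.0245]
timer (0.609, -0.1346) (array([ 0.6115, -0.1328]), array([ 612.7, -133. ]), array([62.1, 61.6]), 0.4, 535) [0.0183 0.0208 0.0225]
film (0.6102, 0.1806) (array([0.6175, 0.1824]), array([612.4, 181.1]), array([ 62. , 115.4]), 3.4, 1137) [0.0622 0.0646 0.0663]
beaker (0.754, -0.0146) (array([ 0.754 , -0.0145]), array([754.6, -15. ]), array([46.4, 43.1]), 0.6, 247) [0.0208 0.0233 0.0247]
marker (0.3377, 0.259) (array([0.3376, 0.2579]), array([337.6, 257.8]), array([135.2,  14.9]), 84.6, 280) [0.0116 0.0153 0.0178]
[ 0.40888233 -0.33598154  0.18664303]
```

View pics/f1.png

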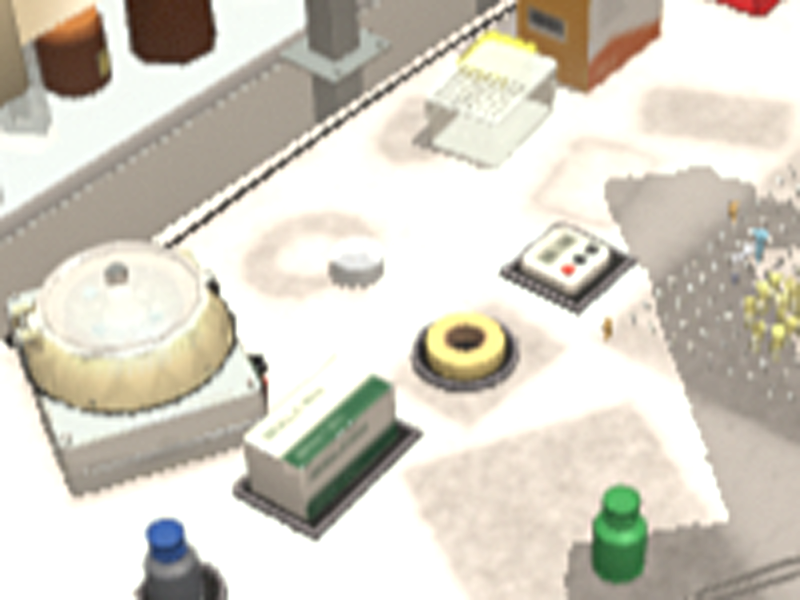

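All four things sit flat and centred within about 4 mm, and the beaker and marker have not moved.

```bash
python3 -c "
from bench import env
print(env.close_job())"
```

```text
the job is handed in; nothing more can be done
None
```

I handed in the job at about 26 s of the 115 s allowed: the bottle, tape, timer and film box each measured within about 4 mm of their tray centres and at floor height. The beaker and marker have not moved, and no verdict came back from the judge.

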